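# Close the jerrican's vent and start the timer

## Task

The sample in the shorter of the two square jerricans is to stand: with a fingertip gently push the raised vent plug on its top fully home, then press the round key of the bench timer and take the hand away. Leave the other two containers' vent plugs up and the timer's square keys alone, and do not lift, tip or shift the containers or anything else on the bench.

Things in the scene. Friction and masses are not known exactly. Their poses are not given: they have to be found in the camera images.
- low_can: the shorter square jerrican, loose, off-white plastic, about 1.6 kg: 170 (x) by 95 (y) by 155 mm tall to its flat top. Origin: centre of its underside, z up. Along its own x on the top: screw cap (42 mm wide, 26 mm tall) at x = -57 mm, carrying handle from x = -29 to +29 mm (top 33 mm above the flat top, 14 mm thick, at y = 0), vent plug at x = +62 mm, y = 0
- low_can_plug_top (a point): centre of the upper face of the low jerrican's vent plug, a grey round button 24 mm in diameter; it moves with the plug (175 mm above the bench when up, 165 mm when home)
- low_can_plug (a joint): the low jerrican: its vent plug's travel in m: 0 = standing fully up (top 20 mm above the container's flat top), 0.010 = fully home (top 10 mm above it); starts between 0 and 0.002. It moves straight down, stays where it is left and takes about 4 N to push; its rubber head gives about 1 mm per 5 N under the finger, up to 4 mm, and this is not counted in the travel
- tall_can: the taller square jerrican, same make and material, to be left alone: 130 (x) by 110 (y) by 215 mm to its flat top, handle top 248 mm. Origin: centre of its underside; screw cap at x = -43 mm, its vent plug at x = +43 mm
- tall_can_plug (a joint): the tall jerrican: its vent plug's travel in m: 0 = standing fully up (top 20 mm above the container's flat top), 0.010 = fully home (top 10 mm above it); starts between 0 and 0.002. It moves straight down, stays where it is left and takes about 4 N to push; its rubber head gives about 1 mm per 5 N under the finger, up to 4 mm, and this is not counted in the travel. To be left up
- round_bottle: round bottle of the same off-white plastic, to be left alone: 116 mm in diameter, 175 mm to its flat top. Origin: centre of its underside; screw cap at x = -26 mm, its vent plug at x = +28 mm
- round_bottle_plug (a joint): the round bottle: its vent plug's travel in m: 0 = standing fully up (top 20 mm above the container's flat top), 0.010 = fully home (top 10 mm above it); starts between 0 and 0.002. It moves straight down, stays where it is left and takes about 4 N to push; its rubber head gives about 1 mm per 5 N under the finger, up to 4 mm, and this is not counted in the travel. To be left up
- timer: bench timer, fixed flat light-grey box 105 (x) by 180 (y) by 36 mm high with a display on its +x half. Origin: centre of its underside. Three grey keys in a row at x = -26 mm, standing 12 mm above the box: square keys (22 mm) at y = +56 and y = 0 mm, the round key (30 mm) at y = -56 mm
- key_round_top (a point): centre of the upper face of the round key (48 mm above the bench when up); moves with the key
- key_round (a joint): travel of the round key in m: 0 = up, 0.008 = fully down; it springs back. Counts as pressed beyond 0.0035 (about 4.5 N); fully down takes 8 N
- key_left (a joint): travel of the end square key (y = +56 mm), m, same spring; leave alone
- key_mid (a joint): travel of the middle square key, m, same spring; leave alone
- reagent_bottle: loose amber bottle, 44 mm in diameter, 85 mm tall; bystander, origin at its underside
- beaker: loose glass beaker, 60 mm wide, 75 mm tall; bystander, origin at its underside
- powder_jar: loose white jar with a green lid, 64 mm wide, 75 mm tall; bystander, origin at its underside
- cylinder_glass: loose clear measuring cylinder, 44 mm wide, 190 mm tall on a 72 mm foot; bystander, origin at its underside
- screwdriver: loose screwdriver, 170 mm long, lying flat; bystander
- mouse: loose black round computer mouse, 62 mm wide, 33 mm tall; bystander, origin at its underside
- sample_box: loose small closed cardboard box, 60 by 90 by 30 mm; bystander, origin at its underside
Not all that is in view belongs to the job. What is shaped like the timer but yellow is not meant. Leave any brown look-alike of the low_can alone.

How it is judged:
By the outcome, as a careful person would: the job done as asked, in the order asked, and still so for the second after the job is handed in, with the robot touching nothing.
It also fails if it takes over 48 s, if anything falls off the work surface, if the arm or the gripper's body presses on something with over 40 N, if the wrist force passes 120 N, or if a joint passes its speed limit or range.

## Robot

A 6-joint arm with a two-finger parallel gripper is mounted at the origin on the work surface. World frame = base frame: x ahead of the robot, y to its left, z up, the work surface at z = 0. Lengths are in mm, angles in rad, forces in N, time in s.
With the tool pointing down it reaches from about 350 to 875 mm from the base axis. Payload 4.2 kg.
Tool frame: the origin (TCP) lies midway between the tips of the shut fingers; the grasp point (between the pads) lies 19 mm behind it (bot.hold_point_z is the z of the grasp point in the tool frame, in mm); z points along the fingers, y is the line along which they close (so a half turn about z gives the same grasp; the last joint's range is limited). The gripper opens to 87 mm and grips with 3 to 60 N. Pads are 19 mm wide; open, the fingers measure 117 mm over their backs; the gripper's body (75 mm by 190 mm) begins 51 mm behind the grasp point.
Start: joints at [-0.96, 0.385, 0.008, 0, -1.194, -0.259], TCP at [215.382, -586.694, 222.55] pointing down, gripper open.
Joint ranges: [-3.14, 3.14], [-1.21, 2.06], [-1.07, 1.41], [-3.16, 2.05], [-2.99, -0.16], [-3.1, 3.1]. Speed limits (rad/s): [2.79, 2.79, 3.14, 3.14, 3.14, 3.14].

## Interface

Orientations are given as [roll, pitch, yaw] about the fixed x, y, z axes, in that order (R = Rz(yaw) Ry(pitch) Rx(roll)).
In Python, from cell import bot gives the robot as it stands.
- The arm moves only by the shell command python3 -m creep 'ROWS' [FORCE]. ROWS is JSON, a list of rows, each an object of numbers: "dx", "dy", "dz": the shift along the tool's x, y, z in mm; "wx", "wy", "wz": the turn, a rotation vector about the tool's x, y, z in rad; "grip": the gripper's target within -1 to 1 (shut at 1, half-way at 0, fully open at -1). A call has 1 to 12 rows; each row is the pose to reach, as a shift and turn from the pose commanded when the call began, along the tool's axes at that moment; what a row does not reach only later rows make up. A row lasts 1/10 s, in which the tool goes at most 50 mm and 8.59 degrees, less where a joint would pass 70% of its speed; a pose out of reach is approached as far as the arm can. A call with a gripper value outside its range is refused whole. The fingers move at their own pace and stop on an object; FORCE is the grip in N (left out, the last holds). Time passes only in rows, so rows that repeat a pose let the fingers close. It gives the time, the measured TCP pose, the force, the opening and the grip force at its end, in the units of the state.
- bot.observe(): the state, without advancing time (a new reading comes with each control period).
- bot.get_image(name): name is "side" or "top"; returns the picture (480x640x3 uint8, red, green, blue); there is no depth.
- bot.camera_params(name): a dict with "vertical_fov" (degrees; the focal length in pixels is half the picture's height over the tangent of half this angle, whatever the lens; pixels are square), "cx", "cy" (the principal point, pixels), "rvec" (rotation vector, rad) and "tvec" (3), from world to camera coordinates, as OpenCV has them. Camera axes: x right, y down, z forward; pixel columns grow to the right and rows downward; lengths in mm; the calibration is good to about 2 mm. A picture is of the moment at which its call begins. camera_params takes no time and is no camera call.
- bot.job_done(): hands the job in; it is judged then, once.
Trained networks look in the newest picture that a camera, given by its name, has taken for a name from the list of things; names that differ only in an ending like _2 or _b are one class to them, and where a whole thing is asked for, a point or a joint stands for the part that bears it (a point fixed in the world has none). Each returns a list of dicts, best first, with "conf" (0 to 1); they miss things now and then, are a little off and sometimes report something else, mostly with a low value. They report only what shows in the picture. A call takes as long as a camera call. They do not tell look-alikes from the thing itself.
- bot.look_for(camera, thing): "at" ([column, row] as shares, 0 to 1, of the picture: columns of its width, rows of its height, amid what is visible of it).
The state is a dict: "t": time; "q": joint angles; "joint_velocities": joint speeds; "tau": joint torques, N m; "ee_pos": TCP position; "ee_rot": TCP orientation; "contact_force": force on the tool from outside, world axes, zero at the start; "moment": the same for the moment, N m; "gripper_width": finger opening in mm; "gripper_force": force on a finger pad.
Only numpy, scipy, OpenCV 4.12 (cv2) and the standard library are available. Lean on these libraries where they do the work, as an engineer would, in place of code of your own. Each camera call takes 0.05 s, during which the arm holds its last target. There are 200 camera calls.

## Working session

There is one attempt and no reset: what is moved stays moved. The work goes in short steps, Python scripts to look and compute and a shell command to move; the robot and the scene stay as the last step left them, time stands still between calls to the robot, and variables do not carry over. Pictures are saved under pics/ and viewed, at most 10 in all, crops included, and the job is handed in when it is done.

```bash
mkdir -p pics; cat > h.py <<'E'
import numpy as np,cv2
from cell import bot
def cam(n):
    p=bot.camera_params(n);f=240/np.tan(np.radians(p["vertical_fov"])/2)
    R=cv2.Rodrigues(np.array(p["rvec"],float))[0];t=np.array(p["tvec"],float).ravel()
    return f,p["cx"],p["cy"],R,t
def ray(n,u,v):
    f,cx,cy,R,t=cam(n);d=R.T@np.array([(u-cx)/f,(v-cy)/f,1]);return -R.T@t,d
def onz(n,u,v,z):
    c,d=ray(n,u,v);return (c+d*(z-c[2])/d[2])[:2]
def proj(n,P):
    f,cx,cy,R,t=cam(n);q=R@np.array(P,float)+t;return f*q[0]/q[2]+cx,f*q[1]/q[2]+cy
E
python3 - <<'E'
from h import *
for n in("top","side"):
    im=bot.get_image(n);cv2.imwrite(f"pics/{n}0.png",im[:,:,::-1]);print(n,bot.camera_params(n))
for th,z in(("low_can",80),("low_can_plug_top",175),("tall_can_plug",235),("round_bottle_plug",195),("timer",36),("key_round_top",48)):
    for n in("top","side"):
        for d in bot.look_for(n,th)[:3]:
            u,v=d["at"][0]*640,d["at"][1]*480;print(th,n,round(d["conf"],2),round(u),round(v),onz(n,u,v,z).round())
print(bot.observe())
E
```

```text
top {'vertical_fov': 43.021272168186265, 'cx': 319.4599641381171, 'cy': 242.9688754541926, 'rvec': array([ 2.18541153, -2.20998249,  0.03283214]), 'tvec': array([-102.10258584,  472.09567083, 1621.60913292])}
side {'vertical_fov': 51.95552364790224, 'cx': 322.9793051357304, 'cy': 245.62112417475055, 'rvec': array([ 2.84138387, -0.08430826,  0.01576348]), 'tvec': array([-483.29084543,  -45.4613986 , 1446.41957829])}
low_can top 0.85 165 349 [201. 288.]
low_can top 0.73 356 141 [ 729. -205.]
low_can top 0.61 232 212 [550. 117.]
low_can side 0.87 218 130 [191. 276.]
low_can side 0.6 340 245 [ 524. -100.]
low_can_plug_top top 0.57 164 329 [263. 265.]
low_can_plug_top top 0.37 317 190 [ 591. -105.]
low_can_plug_top top 0.2 316 218 [ 524. -101.]
low_can_plug_top side 0.38 362 233 [ 578. -103.]
tall_can_plug top 0.41 115 220 [520. 363.]
round_bottle_plug top 0.62 217 208 [551. 135.]
timer top 0.89 417 314 [ 280. -360.]
timer top 0.75 423 231 [ 499. -381.]
timer top 0.62 506 261 [ 416. -597.]
timer side 0.8 337 353 [ 499. -387.]
timer side 0.71 303 448 [ 396. -615.]
timer side 0.67 260 333 [ 295. -323.]
key_round_top side 0.68 283 476 [ 344. -677.]
{'t': 0.7, 'q': array([-9.60385332e-01,  3.84655596e-01,  7.90123932e-03, -2.58564741e-05,
       -1.19399074e+00, -2.58599527e-01]), 'joint_velocities': array([-0.00052843, -0.00065441,  0.00116406,  0.00047648, -0.00145601,
        0.00017182]), 'tau': array([ 5.29971530e-04, -3.90330184e+01,  1.87586403e+01,  4.22347337e+00,
        1.55680737e-02, -2.14043848e-05]), 'ee_pos': array([ 215.39605997, -586.68587592,  222.57354935]), 'ee_rot': array([-3.14154927e+00,  3.63449026e-05, -2.78979070e+00]), 'contact_force': array([-0.33175469, -0.22962038,  0.40958171]), 'moment': array([0.00588426, 0.01029296, 0.02898252]), 'gripper_force': 0.0, 'gripper_width': 86.78971258640867}
```

View pics/top0.png

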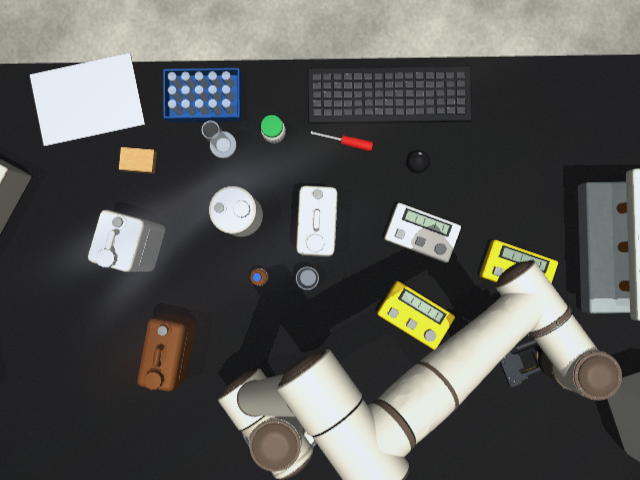

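View pics/side0.png

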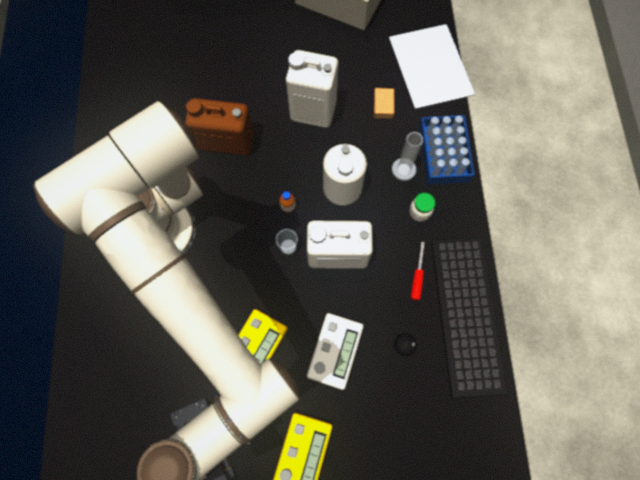

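The low can's white body is at top (317,220), with its plug near (318,194) in top and (365,235) in side. The white timer's round key is near (439,249) in top and (319,367) in side. Next I'll zoom in on both.

```bash
python3 - <<'E'
from h import *
a=cv2.imread("pics/top0.png");b=cv2.imread("pics/side0.png")
z=lambda i,x,y:cv2.resize(i[y:y+50,x:x+60],None,fx=6,fy=6,interpolation=cv2.INTER_CUBIC)
cv2.imwrite("pics/z.png",np.vstack([np.hstack([z(a,290,175),z(a,405,215)]),np.hstack([z(b,335,210),z(b,295,335)])]))
def tri(u,v):
    A=[];
    rs=[ray("top",*u),ray("side",*v)]
    M=sum(np.eye(3)-np.outer(d,d)/(d@d) for c,d in rs);q=sum((np.eye(3)-np.outer(d,d)/(d@d))@c for c,d in rs)
    return np.linalg.solve(M,q)
print(tri((318,194),(365,235)),tri((439,249),(319,367)))
print(onz("top",318,194,175),onz("side",365,235,175),onz("top",315,243,181),onz("top",439,249,48),onz("side",319,367,48),onz("top",400,234,48))
E
```

```text
[ 584.31105222 -106.48866982  170.75402839] [ 449.40249516 -420.55238007   41.12619306]
[ 582.70055203 -106.55898605] [ 584.93955317 -107.80418689] [464.31906253 -98.1511364 ] [ 450.13455953 -419.15714647] [ 448.50447593 -421.05716895] [ 490.45091129 -318.23909142]
```

View pics/z.png

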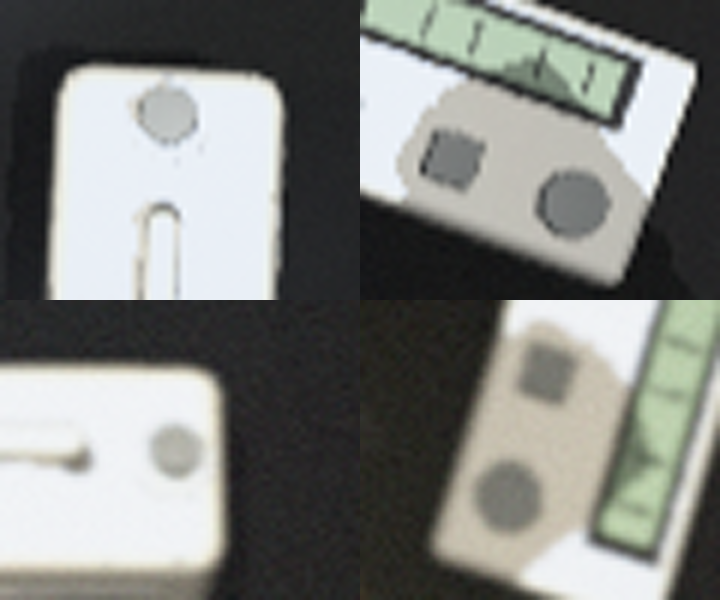

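Plug top is at about (583.5, -106.5) and round key at about (449.5, -421). The current yaw suits both, so I'll travel shut at z ≈ 222.

```bash
python3 -m creep '[{"dx":-15,"dy":9.5,"grip":1},{"dx":-45,"dy":28.5,"grip":1},{"dx":-82,"dy":52,"grip":1},{"dx":-120,"dy":76,"grip":1},{"dx":-158,"dy":100,"grip":1},{"dx":-196,"dy":124,"grip":1},{"dx":-234,"dy":148,"grip":1},{"dx":-272,"dy":172,"grip":1},{"dx":-310,"dy":196.5,"grip":1},{"dx":-348,"dy":220.5,"grip":1},{"dx":-386,"dy":245,"grip":1},{"dx":-420,"dy":266,"grip":1}]' 20
python3 -m creep '[{"dx":-30,"dy":19,"grip":1},{"dx":-60,"dy":38,"grip":1},{"dx":-82,"dy":52,"grip":1},{"dx":-91,"dy":58,"dz":5,"grip":1},{"dx":-91,"dy":58,"dz":15,"grip":1},{"dx":-91,"dy":58,"dz":22,"grip":1},{"dx":-91,"dy":58,"dz":22,"grip":1},{"dx":-91,"dy":58,"dz":22,"grip":1}]'
python3 - <<'E'
from h import *
for n,c in(("top",(240,130)),("side",(300,170))):
    im=bot.get_image(n)[:,:,::-1];cv2.imwrite(f"pics/{n}1.png",im)
a=cv2.imread("pics/top1.png")[140:260,250:390];b=cv2.imread("pics/side1.png")[170:290,295:435]
cv2.imwrite("pics/z1.png",cv2.resize(np.hstack([a,b]),None,fx=2.8,fy=2.8,interpolation=cv2.INTER_CUBIC))
o=bot.observe();print(o["t"],o["ee_pos"],o["ee_rot"],o["contact_force"],o["gripper_width"])
print(proj("side",o["ee_pos"]))
E
```

```text
0.8 [ 215.35913916 -586.69186388  222.58146753] [-3.14155630e+00  2.86012339e-05 -2.78985790e+00] [-0.01584255 -1.45271861 -0.02832081] 87.10697516780638
(np.float64(215.31934805141375), np.float64(447.41080070883004))invalid input
invalid input
```

View pics/z1.png

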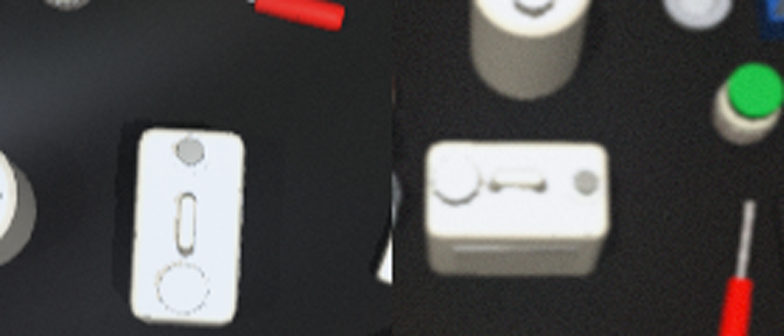

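The arm did not move, because both calls were refused as invalid; the picture still shows the can at rest. Rows probably need every key, so I'll try one.

```bash
python3 -m creep '[{"dx":-15,"dy":9.5,"dz":0,"wx":0,"wy":0,"wz":0,"grip":1}]' 20; echo; python3 -m creep --help | head -20
```

```text
t: 0.9
ee_pos: [225.6, -573.2, 222.2]
ee_rot: [3.142, -0.0, -2.792]
contact_force: [0.1, -0.8, -0.4]
gripper_width: 83.8
gripper_force: 0.0
invalid input: not JSON, or not a number
```

All keys are needed. The remaining shift is dx -496, dy 314.5.

```bash
python3 -m creep '[{"dx":-30,"dy":19,"dz":0,"wx":0,"wy":0,"wz":0,"grip":1},{"dx":-68,"dy":43,"dz":0,"wx":0,"wy":0,"wz":0,"grip":1},{"dx":-106,"dy":67,"dz":0,"wx":0,"wy":0,"wz":0,"grip":1},{"dx":-144,"dy":91,"dz":0,"wx":0,"wy":0,"wz":0,"grip":1},{"dx":-182,"dy":115,"dz":0,"wx":0,"wy":0,"wz":0,"grip":1},{"dx":-220,"dy":139,"dz":0,"wx":0,"wy":0,"wz":0,"grip":1},{"dx":-258,"dy":163,"dz":0,"wx":0,"wy":0,"wz":0,"grip":1},{"dx":-296,"dy":188,"dz":0,"wx":0,"wy":0,"wz":0,"grip":1},{"dx":-334,"dy":212,"dz":0,"wx":0,"wy":0,"wz":0,"grip":1},{"dx":-372,"dy":236,"dz":0,"wx":0,"wy":0,"wz":0,"grip":1},{"dx":-400,"dy":254,"dz":0,"wx":0,"wy":0,"wz":0,"grip":1},{"dx":-420,"dy":266,"dz":0,"wx":0,"wy":0,"wz":0,"grip":1}]' 20
python3 -m creep '[{"dx":-20,"dy":13,"dz":0,"wx":0,"wy":0,"wz":0,"grip":1},{"dx":-45,"dy":29,"dz":0,"wx":0,"wy":0,"wz":0,"grip":1},{"dx":-65,"dy":41,"dz":0,"wx":0,"wy":0,"wz":0,"grip":1},{"dx":-76,"dy":48.5,"dz":3,"wx":0,"wy":0,"wz":0,"grip":1},{"dx":-76,"dy":48.5,"dz":13,"wx":0,"wy":0,"wz":0,"grip":1},{"dx":-76,"dy":48.5,"dz":22,"wx":0,"wy":0,"wz":0,"grip":1},{"dx":-76,"dy":48.5,"dz":22,"wx":0,"wy":0,"wz":0,"grip":1},{"dx":-76,"dy":48.5,"dz":22,"wx":0,"wy":0,"wz":0,"grip":1}]'
python3 - <<'E'
from h import *
for n in("top","side"):
    im=bot.get_image(n)[:,:,::-1];cv2.imwrite(f"pics/{n}2.png",im)
a=cv2.imread("pics/top2.png")[140:260,250:390];b=cv2.imread("pics/side2.png")[170:290,295:435]
cv2.imwrite("pics/z2.png",cv2.resize(np.hstack([a,b]),None,fx=2.8,fy=2.8,interpolation=cv2.INTER_CUBIC))
o=bot.observe();print(o["ee_pos"],o["ee_rot"])
print(proj("side",o["ee_pos"]))
E
```

```text
t: 2.1
ee_pos: [529.9, -175.3, 222.7]
ee_rot: [3.142, 0.001, -2.787]
contact_force: [-0.4, -0.2, 0.0]
gripper_width: 1.0
gripper_force: 0.0
t: 2.9
ee_pos: [582.7, -107.3, 200.2]
ee_rot: [3.141, -0.001, -2.791]
contact_force: [-0.2, 0.0, 0.4]
gripper_width: 0.4
gripper_force: 0.0
[ 583.29121543 -107.17165818  200.94508951] [-3.14123279e+00  4.93060236e-04 -2.79072328e+00]
(np.float64(365.1889704165491), np.float64(231.5333533905561))
```

View pics/z2.png

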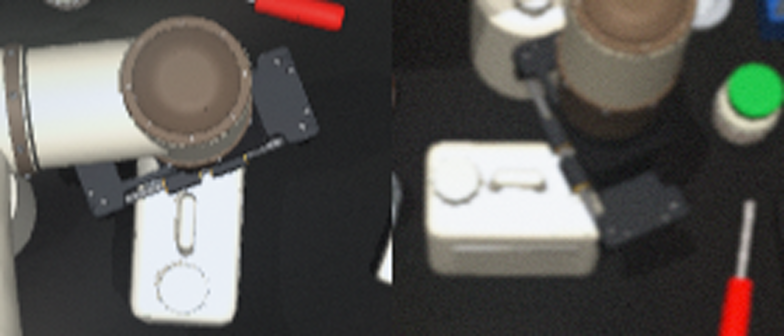

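Tip is over the plug and the can is unmoved. Descending.

```bash
python3 -m creep '[{"dx":0,"dy":0,"dz":8,"wx":0,"wy":0,"wz":0,"grip":1},{"dx":0,"dy":0,"dz":16,"wx":0,"wy":0,"wz":0,"grip":1},{"dx":0,"dy":0,"dz":21,"wx":0,"wy":0,"wz":0,"grip":1},{"dx":0,"dy":0,"dz":21,"wx":0,"wy":0,"wz":0,"grip":1}]'
python3 -m creep '[{"dx":0,"dy":0,"dz":1,"wx":0,"wy":0,"wz":0,"grip":1},{"dx":0,"dy":0,"dz":2,"wx":0,"wy":0,"wz":0,"grip":1},{"dx":0,"dy":0,"dz":3,"wx":0,"wy":0,"wz":0,"grip":1},{"dx":0,"dy":0,"dz":4,"wx":0,"wy":0,"wz":0,"grip":1},{"dx":0,"dy":0,"dz":5,"wx":0,"wy":0,"wz":0,"grip":1},{"dx":0,"dy":0,"dz":6,"wx":0,"wy":0,"wz":0,"grip":1},{"dx":0,"dy":0,"dz":7,"wx":0,"wy":0,"wz":0,"grip":1},{"dx":0,"dy":0,"dz":8,"wx":0,"wy":0,"wz":0,"grip":1},{"dx":0,"dy":0,"dz":8,"wx":0,"wy":0,"wz":0,"grip":1},{"dx":0,"dy":0,"dz":8,"wx":0,"wy":0,"wz":0,"grip":1}]'
python3 -m creep '[{"dx":0,"dy":0,"dz":1,"wx":0,"wy":0,"wz":0,"grip":1},{"dx":0,"dy":0,"dz":2,"wx":0,"wy":0,"wz":0,"grip":1},{"dx":0,"dy":0,"dz":3,"wx":0,"wy":0,"wz":0,"grip":1},{"dx":0,"dy":0,"dz":3,"wx":0,"wy":0,"wz":0,"grip":1},{"dx":0,"dy":0,"dz":3,"wx":0,"wy":0,"wz":0,"grip":1}]'
```

```text
t: 3.4
ee_pos: [582.7, -106.5, 178.2]
ee_rot: [3.141, -0.002, -2.79]
contact_force: [0.9, 0.3, 0.7]
gripper_width: 0.4
gripper_force: 0.0
t: 4.4
ee_pos: [583.6, -106.4, 171.7]
ee_rot: [-3.141, 0.0, -2.79]
contact_force: [-1.5, 0.7, 3.4]
gripper_width: 0.6
gripper_force: 1.5
t: 4.9
ee_pos: [583.5, -106.4, 168.4]
ee_rot: [-3.142, 0.0, -2.79]
contact_force: [-0.1, 0.5, 2.4]
gripper_width: 0.1
gripper_force: 1.2
```

```bash
python3 -m creep '[{"dx":0,"dy":0,"dz":1,"wx":0,"wy":0,"wz":0,"grip":1},{"dx":0,"dy":0,"dz":2,"wx":0,"wy":0,"wz":0,"grip":1},{"dx":0,"dy":0,"dz":3,"wx":0,"wy":0,"wz":0,"grip":1},{"dx":0,"dy":0,"dz":3,"wx":0,"wy":0,"wz":0,"grip":1},{"dx":0,"dy":0,"dz":3,"wx":0,"wy":0,"wz":0,"grip":1}]'
python3 -m creep '[{"dx":0,"dy":0,"dz":0.5,"wx":0,"wy":0,"wz":0,"grip":1},{"dx":0,"dy":0,"dz":1,"wx":0,"wy":0,"wz":0,"grip":1},{"dx":0,"dy":0,"dz":1,"wx":0,"wy":0,"wz":0,"grip":1},{"dx":0,"dy":0,"dz":1,"wx":0,"wy":0,"wz":0,"grip":1}]'
```

```text
t: 5.4
ee_pos: [583.5, -106.4, 165.5]
ee_rot: [-3.142, 0.0, -2.79]
contact_force: [0.2, 0.7, 2.1]
gripper_width: 0.5
gripper_force: 1.2
t: 5.8
ee_pos: [583.5, -106.4, 164.7]
ee_rot: [-3.141, 0.0, -2.79]
contact_force: [0.1, -0.0, 3.3]
gripper_width: 0.5
gripper_force: 1.8
```

```bash
python3 -m creep '[{"dx":0,"dy":0,"dz":0.5,"wx":0,"wy":0,"wz":0,"grip":1},{"dx":0,"dy":0,"dz":1,"wx":0,"wy":0,"wz":0,"grip":1},{"dx":0,"dy":0,"dz":1,"wx":0,"wy":0,"wz":0,"grip":1},{"dx":0,"dy":0,"dz":1,"wx":0,"wy":0,"wz":0,"grip":1}]'
python3 -m creep '[{"dx":0,"dy":0,"dz":0.5,"wx":0,"wy":0,"wz":0,"grip":1},{"dx":0,"dy":0,"dz":1,"wx":0,"wy":0,"wz":0,"grip":1},{"dx":0,"dy":0,"dz":1,"wx":0,"wy":0,"wz":0,"grip":1},{"dx":0,"dy":0,"dz":1,"wx":0,"wy":0,"wz":0,"grip":1}]'
```

```text
t: 6.2
ee_pos: [583.6, -106.5, 164.2]
ee_rot: [-3.141, 0.0, -2.79]
contact_force: [-1.0, 1.7, 6.4]
gripper_width: 0.5
gripper_force: 3.0
t: 6.6
ee_pos: [583.6, -106.5, 163.7]
ee_rot: [-3.141, 0.001, -2.789]
contact_force: [-2.8, 0.9, 7.6]
gripper_width: 0.5
gripper_force: 4.0
```

```bash
python3 -m creep '[{"dx":0,"dy":0,"dz":0.5,"wx":0,"wy":0,"wz":0,"grip":1},{"dx":0,"dy":0,"dz":1,"wx":0,"wy":0,"wz":0,"grip":1},{"dx":0,"dy":0,"dz":1,"wx":0,"wy":0,"wz":0,"grip":1},{"dx":0,"dy":0,"dz":1,"wx":0,"wy":0,"wz":0,"grip":1}]'
```

```text
t: 7.0
ee_pos: [583.6, -106.5, 163.3]
ee_rot: [-3.141, 0.001, -2.789]
contact_force: [-2.7, 2.2, 10.1]
gripper_width: 0.4
gripper_force: 5.1
```

Force is 10 N at z 163.3, which matches the plug's hard stop. I'll lift and move over the round key.

```bash
python3 -m creep '[{"dx":0,"dy":0,"dz":-5,"wx":0,"wy":0,"wz":0,"grip":1},{"dx":0,"dy":0,"dz":-20,"wx":0,"wy":0,"wz":0,"grip":1},{"dx":0,"dy":0,"dz":-45,"wx":0,"wy":0,"wz":0,"grip":1},{"dx":12,"dy":-13,"dz":-60,"wx":0,"wy":0,"wz":0,"grip":1},{"dx":37,"dy":-39,"dz":-60,"wx":0,"wy":0,"wz":0,"grip":1},{"dx":65,"dy":-69,"dz":-60,"wx":0,"wy":0,"wz":0,"grip":1},{"dx":93,"dy":-99,"dz":-60,"wx":0,"wy":0,"wz":0,"grip":1},{"dx":121,"dy":-129,"dz":-60,"wx":0,"wy":0,"wz":0,"grip":1},{"dx":149,"dy":-159,"dz":-60,"wx":0,"wy":0,"wz":0,"grip":1},{"dx":177,"dy":-189,"dz":-60,"wx":0,"wy":0,"wz":0,"grip":1},{"dx":205,"dy":-218,"dz":-60,"wx":0,"wy":0,"wz":0,"grip":1},{"dx":226,"dy":-240,"dz":-60,"wx":0,"wy":0,"wz":0,"grip":1}]'
python3 -m creep '[{"dx":8,"dy":-9,"dz":10,"wx":0,"wy":0,"wz":0,"grip":1},{"dx":8,"dy":-9,"dz":35,"wx":0,"wy":0,"wz":0,"grip":1},{"dx":8,"dy":-9,"dz":65,"wx":0,"wy":0,"wz":0,"grip":1},{"dx":8,"dy":-9,"dz":95,"wx":0,"wy":0,"wz":0,"grip":1},{"dx":8,"dy":-9,"dz":120,"wx":0,"wy":0,"wz":0,"grip":1},{"dx":8,"dy":-9,"dz":135,"wx":0,"wy":0,"wz":0,"grip":1},{"dx":8,"dy":-9,"dz":140,"wx":0,"wy":0,"wz":0,"grip":1},{"dx":8,"dy":-9,"dz":140,"wx":0,"wy":0,"wz":0,"grip":1},{"dx":8,"dy":-9,"dz":140,"wx":0,"wy":0,"wz":0,"grip":1}]'
python3 - <<'E'
from h import *
for n in("top","side"):
    im=bot.get_image(n)[:,:,::-1];cv2.imwrite(f"pics/{n}3.png",im)
b=cv2.imread("pics/side3.png");z=lambda i:cv2.resize(i,(390,390),interpolation=cv2.INTER_CUBIC)
cv2.imwrite("pics/z3.png",np.hstack([z(b[205:285,300:380]),z(b[310:400,285:375])]))
o=bot.observe();print(o["ee_pos"],proj("side",o["ee_pos"]),onz("side",364.3,234,165),proj("side",(583.5,-106.5,175)),proj("side",(583.5,-106.5,165)))
E
```

```text
t: 8.2
ee_pos: [452.2, -411.2, 220.2]
ee_rot: [3.14, -0.001, -2.791]
contact_force: [-0.0, -0.2, 0.0]
gripper_width: 0.3
gripper_force: 0.0
t: 9.1
ee_pos: [450.1, -420.9, 82.1]
ee_rot: [-3.141, 0.001, -2.789]
contact_force: [0.7, -1.2, 0.2]
gripper_width: 0.6
gripper_force: 0.0
[ 450.2453474  -421.11846102   82.67145057] (np.float64(319.60837828636545), np.float64(366.1757952947321)) [ 584.48356406 -101.72860605] (np.float64(364.3956774869786), np.float64(234.54810214786573)) (np.float64(364.07558810523125), np.float64(235.77538136416553))
```

View pics/z3.png

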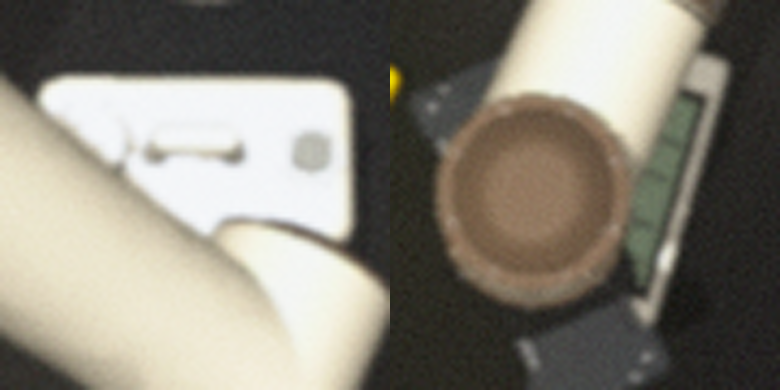

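The plug now shows at side (364,236.2), which matches the home prediction (235.8), and the can has not shifted. The hand is above the round key. Pressing it now.

```bash
python3 -m creep '[{"dx":0,"dy":0,"dz":10,"wx":0,"wy":0,"wz":0,"grip":1},{"dx":0,"dy":0,"dz":20,"wx":0,"wy":0,"wz":0,"grip":1},{"dx":0,"dy":0,"dz":28,"wx":0,"wy":0,"wz":0,"grip":1},{"dx":0,"dy":0,"dz":31,"wx":0,"wy":0,"wz":0,"grip":1},{"dx":0,"dy":0,"dz":33,"wx":0,"wy":0,"wz":0,"grip":1},{"dx":0,"dy":0,"dz":35,"wx":0,"wy":0,"wz":0,"grip":1},{"dx":0,"dy":0,"dz":37,"wx":0,"wy":0,"wz":0,"grip":1},{"dx":0,"dy":0,"dz":38,"wx":0,"wy":0,"wz":0,"grip":1},{"dx":0,"dy":0,"dz":38,"wx":0,"wy":0,"wz":0,"grip":1},{"dx":0,"dy":0,"dz":38,"wx":0,"wy":0,"wz":0,"grip":1}]'
python3 -m creep '[{"dx":0,"dy":0,"dz":1,"wx":0,"wy":0,"wz":0,"grip":1},{"dx":0,"dy":0,"dz":2,"wx":0,"wy":0,"wz":0,"grip":1},{"dx":0,"dy":0,"dz":2,"wx":0,"wy":0,"wz":0,"grip":1},{"dx":0,"dy":0,"dz":2,"wx":0,"wy":0,"wz":0,"grip":1}]'
```

```text
t: 10.2
ee_pos: [449.2, -420.7, 44.0]
ee_rot: [3.141, -0.0, -2.79]
contact_force: [-2.3, 1.7, 6.6]
gripper_width: 0.4
gripper_force: 2.5
t: 10.6
ee_pos: [449.2, -420.7, 42.3]
ee_rot: [3.141, -0.0, -2.79]
contact_force: [-3.4, 2.9, 6.6]
gripper_width: 0.5
gripper_force: 3.2
```

The key is about 5.7 mm down at 6.6 N, so it counts as pressed. Withdrawing.

```bash
python3 -m creep '[{"dx":0,"dy":0,"dz":-5,"wx":0,"wy":0,"wz":0,"grip":1},{"dx":0,"dy":0,"dz":-20,"wx":0,"wy":0,"wz":0,"grip":1},{"dx":0,"dy":0,"dz":-50,"wx":0,"wy":0,"wz":0,"grip":1},{"dx":0,"dy":0,"dz":-85,"wx":0,"wy":0,"wz":0,"grip":1},{"dx":0,"dy":0,"dz":-120,"wx":0,"wy":0,"wz":0,"grip":1},{"dx":20,"dy":-10,"dz":-150,"wx":0,"wy":0,"wz":0,"grip":1},{"dx":50,"dy":-25,"dz":-170,"wx":0,"wy":0,"wz":0,"grip":1},{"dx":80,"dy":-40,"dz":-180,"wx":0,"wy":0,"wz":0,"grip":1},{"dx":110,"dy":-55,"dz":-180,"wx":0,"wy":0,"wz":0,"grip":1},{"dx":130,"dy":-65,"dz":-180,"wx":0,"wy":0,"wz":0,"grip":1},{"dx":130,"dy":-65,"dz":-180,"wx":0,"wy":0,"wz":0,"grip":1},{"dx":130,"dy":-65,"dz":-180,"wx":0,"wy":0,"wz":0,"grip":1}]'
python3 - <<'E'
from h import *
cv2.imwrite("pics/side4.png",bot.get_image("side")[:,:,::-1])
E
```

```text
t: 11.8
ee_pos: [350.1, -527.1, 221.3]
ee_rot: [-3.141, 0.001, -2.791]
contact_force: [0.5, 1.3, 0.3]
gripper_width: 0.5
gripper_force: 0.0
```

View pics/side4.png

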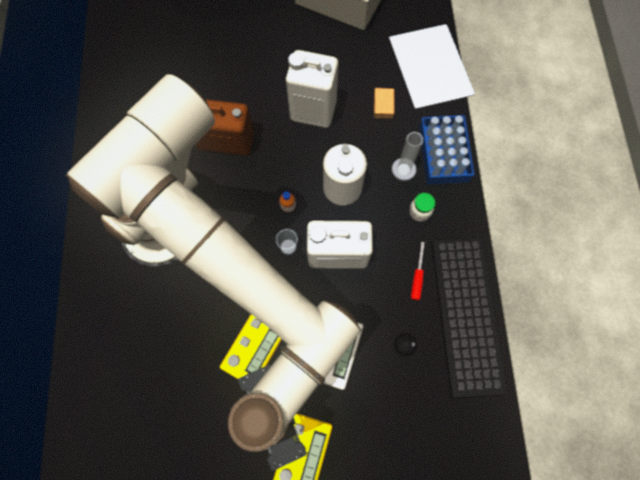

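Nothing on the bench has moved where it can be seen: the can is still at (340,245) and its plug at (364,236). The hand is clear, so I'm handing in.

```bash
python3 -c "from cell import bot;print(bot.job_done())"
```

```text
the job is handed in; nothing more can be done
None
```

I pushed the low jerrican's vent plug fully home, pressed the timer's round key once (about 5.7 mm down), withdrew the hand, and handed the job in at about 12 s; nothing else in view had moved.

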